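# Take the snap-in vent cover off the fan unit and lay it in the tray

### The arm

A 6-joint arm with a two-finger parallel gripper is mounted at the origin on a cart in front of the work surface, level with it; the furniture and walls round the work are solid. World frame = base frame: x ahead of the robot, y to its left, z up, the work surface at z = 0. Lengths are in mm, angles in rad, forces in N, time in s.
With the tool pointing down it reaches from about 350 to 925 mm from the base axis. Payload 6.4 kg.
Tool frame: the origin (TCP) lies at the very end of the fingers, on their centre line; the grasp point (between the pads) lies 19 mm behind it (bot.pinch_z is the distance from the TCP to the grasp point, in mm); z points along the fingers, y is the line along which they close (so a half turn about z gives the same grasp; the last joint's range is limited). The gripper opens to 94 mm and grips with 3 to 60 N. Pads are 16 mm wide; open, the fingers measure 119 mm over their backs; the gripper's body (75 mm by 177 mm) begins 78 mm behind the grasp point.
Start: joints at [1.139, 0.245, 1.558, -0, 1.339, -0.174], TCP at [165.716, 628.531, 205.455] pointing down, gripper open.
Joint ranges: [-3.13, 3.13], [-1.02, 2.26], [0.13, 2.54], [-0.95, 4.09], [0.21, 2.88], [-2.74, 2.74]. Speed limits (rad/s): [2.57, 2.57, 3.14, 3.14, 3.14, 3.14].

### API

Orientations are given as a rotation vector (axis times angle).
In Python, from bench import bot gives the robot as it stands. The module is installed in compiled form; this text tells all that it offers.
- The arm moves only by the tool jog_arm, never from a script. Its argument "increments" is a list of rows, each an object with "dp": the shift along the tool's x, y, z in mm, a list of three; "rot": the turn, a rotation vector about the tool's x, y, z in degrees, a list of three; "grip": the opening in per cent of the stroke, from 0 (shut) to 100 (fully open). A call has 1 to 8 rows; each row shifts and turns the commanded pose from where the row before left it, along the tool's axes as they then stand; what a row does not reach is not made up. A row lasts 1/8 s, in which the tool goes at most 62.5 mm and 10.7 degrees, less where a joint would pass 70% of its speed; a pose out of reach is approached as far as the arm can. A call is refused whole if a number of a shift passes 62.5 or a number of a turn 10.7, either way. A call with a gripper value outside its range is refused whole. The fingers move at their own pace and stop on an object; "grip_force" is the grip in N (left out, the last holds). Time passes only in rows, so rows that do not move let the fingers close. It gives the time, the measured TCP pose, the force, the opening and the grip force at its end, in the units of the state.
- bot.sense(): the state, without advancing time (a new reading comes with each control period).
- bot.read_camera(name): name is "scene" or "top"; returns a dict with "frame" (420x560x3 uint8, red, green, blue), "z_map" (420x560 float32, mm along the optical axis (not along the pixel's ray), 0 where there is no reading), "camera_matrix" (3x3 intrinsics, pixels), "rvec" (rotation vector, rad) and "tvec" (3), from world to camera coordinates, as OpenCV has them. Camera axes: x right, y down, z forward; pixel columns grow to the right and rows downward; lengths in mm; the calibration is good to about 2 mm. A picture is of the moment at which its call begins.
- bot.sign_off(): hands the job in; it is judged then, once.
The state is a dict: "clock": time; "qpos": joint angles; "joint_velocities": joint speeds; "effort": joint torques, N m; "ee_pos": TCP position; "orientation": TCP orientation; "wrist_force": force on the tool from outside, world axes, zero at the start; "wrist_torque": the same for the moment, N m; "opening": finger opening in mm; "gripper_force": force on a finger pad.
Only numpy, scipy, OpenCV 4.12 (cv2) and the standard library are available. Lean on these libraries where they do the work, as an engineer would, in place of code of your own. Each camera call takes 0.05 s, during which the arm holds its last target. There are 200 camera calls.

### The job

Take the vent cover off the sloped fan unit for cleaning: press the release tab below the cover right in until the cover springs up, then swing the cover's lower edge up, pivoting it about its tongue until it is nearly level, and draw it out of the frame. Lay the cover flat in the steel tray, rib upward, without dropping it, let go, and leave the bottles and the beaker where they stand.

Things in the scene. Friction and masses are not known exactly. Their poses are not given: they have to be found in the camera images.
- housing: Grey wedge-shaped fan unit fixed to the bench, 170 x 122 mm, 168 mm high at the rear. Its face slopes 30 degrees, low at the front (own -x, towards the robot). Origin: centre of the underside, x level to the rear, z up. Left or right of the tray, turned a little. The cover sits in a well 104 mm wide in the face; its walls rise 18 mm (lower wall 24 mm) above the cover's seat.
- cover: Loose grey plastic vent cover, 0.1 to 0.2 kg: plate 110 mm (own x, up the slope) x 100 mm (y) x 6 mm. Origin: centre of the plate's underside; z out of the face. Held by a tongue at its upper edge and the tab's nose at its lower edge. Once the tab is pressed right in, a spring pin lifts the lower edge about 14 mm (0.13 rad) and keeps it up; the tab can be let go and will not latch again.
- cover_rib (a point): Middle of the top of the grip rib on the cover, at [0, 0, 40] mm in the cover; axes of the cover. The rib is 12 mm thick (x), 70 mm long (y) and stands on the middle of the plate from z = 6 to 40 mm, square to it. Grip it across its thickness.
- cover_tongue (a point): Tip of the cover's tongue, at [69, 0, 2] mm in the cover; axes of the cover. The tongue is 60 mm wide, 4 mm thick (z 0 to 4 mm), and reaches 10 mm under the frame's lip. Pulled straight out it jams there; turned about the lip edge (20 to 35 degrees are free) the cover can be drawn out along its own -x and is free after 15 mm.
- lip_edge (a point): Middle of the lower edge of the frame's lip, the line (along y) about which the cover pivots; 59 mm up the slope from the centre of the cover's seat, 5.5 mm above the seat. Axes of the sloped face: x up the slope, y to the side, z out of the face.
- tab_lever (a joint): Release tab below the cover, a grey lever on a spring: angle 0 at rest, 0.40 rad pressed right in (stop); the cover is freed at about 0.3. Its ridge then has gone inward about 12 mm. Pressing on the ridge takes about 1.6 N at first and 6 N at the stop.
- tab_ridge (a point): Middle of the top of the rounded ridge (10 mm thick, 40 mm long in y) across the release tab, where it is pressed; 149 mm down the slope from the lip edge and 5 mm further out. The lever plate, 40 mm wide, reaches 13 mm down and 29 mm up the slope from it. At rest its axes are those of the sloped face: press along -z.
- tray: Fixed open steel tray, 170 mm (x) x 170 mm (y) x 22 mm high, walls and floor 5 mm thick. Origin: centre of its underside, z up. It stands beside the fan unit.
- beaker: Bystander, to be left alone: small 50 ml glass beaker, 44 mm wide, 58 mm tall, between the fan unit and the tray. Origin: centre of its underside.
- bottle: Bystander, to be left alone: clear sample bottle with white screw cap, 46 mm wide, 105 mm tall, behind the beaker. Origin: centre of its underside.
- wash: Bystander, to be left alone: white squeeze bottle with bent spout, 186 mm tall, at the left. Origin: centre of its underside.
- amber_big: Bystander, to be left alone: brown glass bottle, 64 mm wide, 140 mm tall, at the left. Origin: centre of its underside.
- amber_small: Bystander, to be left alone: brown glass bottle, 56 mm wide, 120 mm tall, behind the sample bottle. Origin: centre of its underside.

How it is judged:
By the outcome, as a careful person would: the job done as asked, in the order asked, and still so for the second after the job is handed in, with the robot touching nothing.
It also fails if it takes over 48 s, if anything falls off the work surface, if the arm or the gripper's body presses on something with over 40 N, if the wrist force passes 120 N, or if a joint passes its speed limit or range.

## Working session

There is one attempt and no reset: what is moved stays moved. The work goes in short steps, Python scripts to look and compute and a tool call to move; the robot and the scene stay as the last step left them, time stands still between calls to the robot, and variables do not carry over. Pictures are saved under pics/ and viewed, at most 10 in all, crops included, and the job is handed in when it is done.

Besides the shell and the picture viewer there is one more tool, called by a JSON object that holds its "name" and its "arguments", one argument or row to a line. jog_arm: Moves the arm, as the interface text tells. Its arguments: {"type":"object","properties":{"increments":{"type":"array"},"grip_force":{"type":"number"}},"required":["increments"]}

```bash
mkdir -p pics
cat > h.py <<'E'
import numpy as np, cv2
from scipy.spatial.transform import Rotation as R
from bench import bot
def cam(n):
    c=bot.read_camera(n); c['R']=cv2.Rodrigues(np.array(c['rvec'],float))[0]; c['t']=np.array(c['tvec'],float).ravel(); return c
def cloud(c):
    z=c['z_map'].astype(float); K=np.array(c['camera_matrix']); v,u=np.mgrid[:z.shape[0],:z.shape[1]]
    P=np.stack([(u-K[0,2])/K[0,0]*z,(v-K[1,2])/K[1,1]*z,z],-1)
    W=(P-c['t'])@c['R']; W[z<=0]=np.nan; return W
def save(c,n,crop=None,s=1):
    f=c['frame'][:,:,::-1]
    if crop: a,b,x,y=crop; f=f[b:y,a:x]
    cv2.imwrite('pics/'+n,cv2.resize(f,None,fx=s,fy=s,interpolation=cv2.INTER_CUBIC))
E
python3 - <<'E'
from h import *
for n in('scene','top'):
    c=cam(n); np.savez(n+'.npz',W=cloud(c),f=c['frame']); save(c,n+'1.png',s=1.4); print(n,-c['R'].T@c['t'],c['R'])
print(bot.sense())
E
```

```text
scene [-109.21298797 -483.93005904  990.32003432] [[ 0.70146094 -0.71254038  0.01545183]
 [-0.47161299 -0.48031649 -0.7395115 ]
 [ 0.53435358  0.51145115 -0.67296655]]
top [ 515.94657984  169.33009572 1082.93722845] [[-0.02537341 -0.99967437  0.00271063]
 [-0.99618001  0.0250579  -0.08365094]
 [ 0.08355578 -0.00482278 -0.99649143]]
{'clock': 0.1, 'qpos': array([ 1.13889697e+00,  2.45704194e-01,  1.55884670e+00, -2.05734766e-05,
        1.33874029e+00, -1.74088989e-01]), 'joint_velocities': array([-0.00084698, -0.00404667, -0.00237694, -0.00046117, -0.00164015,
        0.00034462]), 'effort': array([ 6.35050037e-04, -4.16911018e+01, -3.15524054e+01,  6.87060901e-02,
        3.09681427e-02, -4.12859958e-05]), 'ee_pos': array([165.49299182, 628.02854385, 204.50559573]), 'orientation': array([-4.03776756e-01, -3.11504384e+00,  2.55548490e-03]), 'wrist_force': array([-0.13514038, -0.2265466 ,  0.14046831]), 'wrist_torque': array([-0.01599443,  0.06799822, -0.04212366]), 'gripper_force': 0.0, 'opening': 94.0189769375916}
```

View pics/scene1.png

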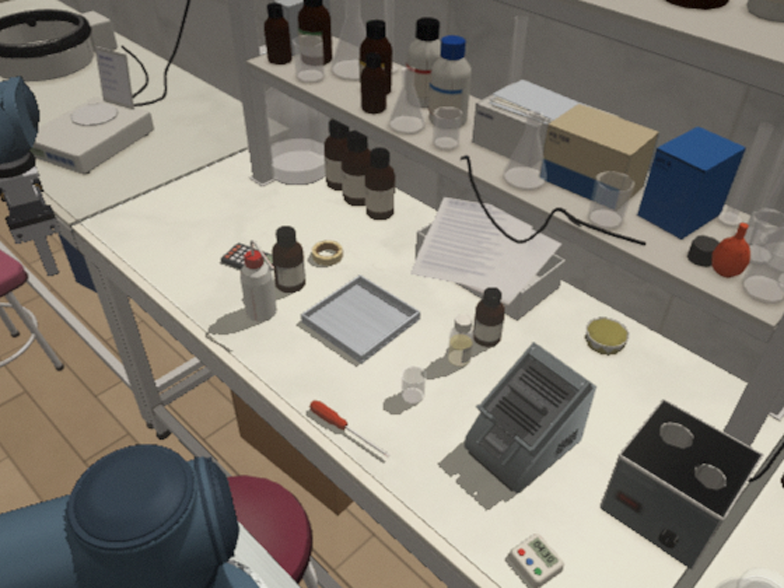

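View pics/top1.png

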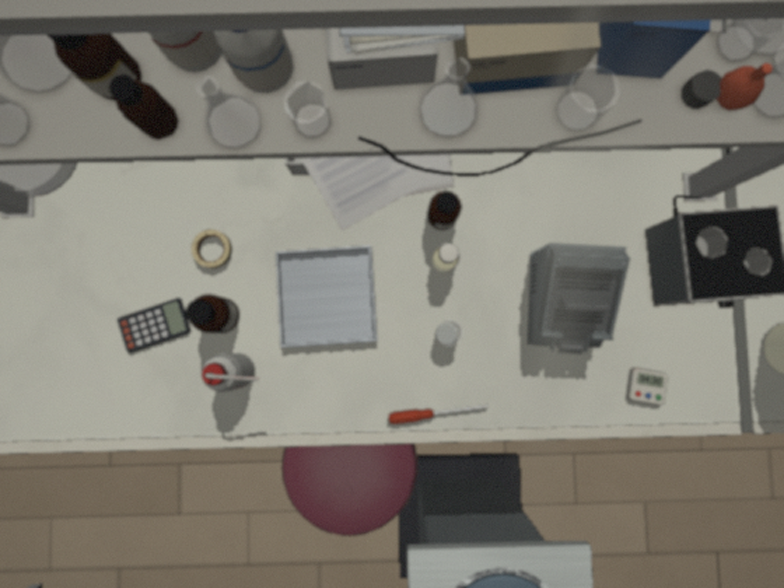

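The scene shows the fan unit at (530,415) with its tab towards the robot and the tray at (360,317). In the top view the unit is at (578,297), the tray at (327,297), the beaker at (447,333) and the sample bottle at (446,258). Next I'll fit the geometry.

Run:
```python
from h import *
for n,box in(('top',(370,165,460,260)),('scene',(320,235,435,355))):
    d=np.load(n+'.npz');W=d['W'];a,b,x,y=box
    P=W[b:y,a:x].reshape(-1,3);P=P[np.isfinite(P).all(1)&(P[:,2]>15)&(P[:,2]<200)]
    r=cv2.minAreaRect(P[:,:2].astype(np.float32));print(n,len(P),r,P.max(0),P.min(0))
    # normals by RANSAC slope plane
    rng=np.random.default_rng(0);Q=P[P[:,2]>50];best=0
    for i in range(3000):
        s=Q[rng.choice(len(Q),3,False)];nn=np.cross(s[1]-s[0],s[2]-s[0]);l=np.linalg.norm(nn)
        if l<100:continue
        nn/=l;nn*=np.sign(nn[2]);
        if not .8<nn[2]<.92: continue
        m=abs((Q-s[0])@nn)<1.5
        if m.sum()>best:best=m.sum();bm=m
    S=Q[bm];cc=S.mean(0);nn=np.linalg.svd(S-cc)[2][2];nn*=np.sign(nn[2]);print(' plane',best,nn,cc,'yaw',np.degrees(np.arctan2(-nn[1],-nn[0])),np.degrees(np.arccos(nn[2])))
    T=P[P[:,2]>160];print(' top',len(T),cv2.minAreaRect(T[:,:2].astype(np.float32)))
d=np.load('top.npz');W=d['W']
for nm,(a,b,x,y) in dict(tray=(190,170,275,255),beaker=(308,225,332,250),bottle=(305,170,332,198),amb=(300,132,332,165),wash=(140,250,186,280),abig=(130,205,172,240)).items():
    P=W[b:y,a:x].reshape(-1,3);P=P[np.isfinite(P).all(1)&(P[:,2]>(12 if nm=='tray' else 20))]
    print(nm,len(P),cv2.minAreaRect(P[:,:2].astype(np.float32)),P[:,2].max() if len(P) else 0)
c=dict(frame=d['f']);save(c,'top2.png',(365,160,465,260),6)
c=dict(frame=np.load('scene.npz')['f']);save(c,'scene2.png',(320,235,435,355),5)
```

```text
top 4768 ((570.8274536132812, -123.49083709716797), (121.27183532714844, 174.23562622070312), 85.61614227294922) [662.20842495 -57.72783529 173.46438592] [ 482.86405581 -189.98152533   15.30750537]
 plane 1195 [-0.49852617  0.04334396  0.86579037] [ 571.43790597 -123.07517269  120.46504442] yaw -4.969040206839647 30.026922022407447
 top 566 ((628.625, -128.25799560546875), (116.88262939453125, 25.77370834350586), 84.21903991699219)
scene 6481 ((649.4592895507812, -71.23324584960938), (388.59759521484375, 297.140380859375), 32.12236785888672) [888.96387407  98.76521667 173.29161899] [ 481.83561266 -295.32180647   15.04333805]
 plane 1103 [-0.48095751  0.03680003  0.87597125] [ 568.23362162 -129.94661359  118.68132496] yaw -4.375409753587117 28.839867891986028
 top 423 ((625.9905395507812, -132.73907470703125), (117.26953125, 24.35693359375), 87.38062286376953)
tray 615 ((593.85498046875, 295.015380859375), (170.3136749267578, 170.397216796875), 2.449202299118042) 27.328154402648508
beaker 95 ((523.2474975585938, 83.06779479980469), (42.43941879272461, 42.500221252441406), 16.68715476989746) 60.265115612735286
bottle 333 ((652.2977905273438, 85.51976776123047), (43.57249450683594, 44.54726791381836), 89.10263061523438) 108.61912209519735
amb 608 ((744.4225463867188, 89.53912353515625), (75.66447448730469, 54.65787124633789), 20.99187469482422) 122.88582163862661
wash 826 ((458.7589111328125, 436.5667724609375), (94.34136199951172, 59.361976623535156), 60.76992416381836) 189.33493801589492
abig 819 ((564.2525634765625, 477.0544738769531), (56.04359436035156, 62.7440185546875), 80.4930191040039) 145.81744394107076
```

View pics/scene2.png

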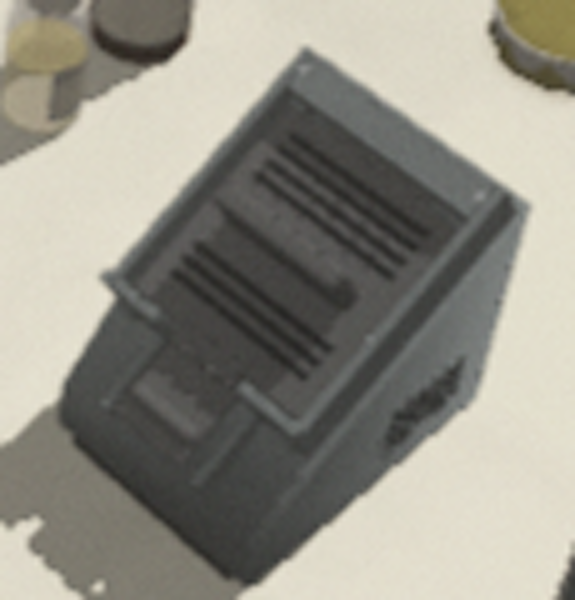

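View pics/top2.png

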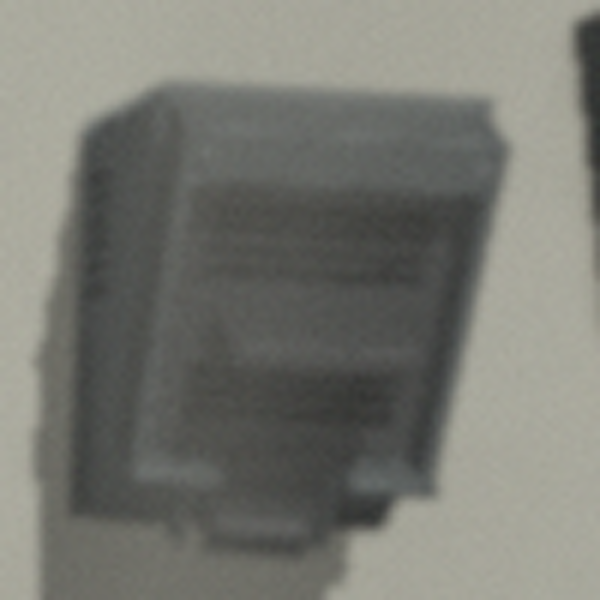

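The scene crop shows the rib at (290,255), the tab ridge at about (170,405), and the lower-wall lugs at (130,295) and (270,405). The top crop shows the rib at (320,355) and the ridge at (265,525). The unit's yaw is about -4.8°. I'll now resolve heights in the face frame.

Run:
```python
from h import *
yaw=np.radians(-4.8);F=(R.from_euler('z',yaw)*R.from_euler('y',-np.pi/6)).as_matrix() # cols: x up slope, y, z out
print(F)
c0=np.array([571.4,-123.1,120.5])
for n,box in(('top',(370,165,460,260)),('scene',(320,235,435,355))):
    W=np.load(n+'.npz')['W'];a,b,x,y=box
    P=W[b:y,a:x].reshape(-1,3);P=P[np.isfinite(P).all(1)&(P[:,2]>15)&(P[:,2]<200)]
    L=(P-c0)@F
    L=L[(abs(L[:,1])<75)&(abs(L[:,0])<160)]
    print(n)
    xs=np.arange(-130,100,5);ys=np.arange(-70,71,10)
    print('      '+' '.join('%4d'%y for y in ys))
    for x in xs[::-1]:
        row=[]
        for y in ys:
            m=(abs(L[:,0]-x)<2.5)&(abs(L[:,1]-y)<5); row.append('%4d'%np.median(L[m,2]) if m.sum() else '   .')
        print('%5d '%x+' '.join(row))
```

```text
[[ 0.86298813  0.08367784 -0.49824643]
 [-0.07246714  0.99649286  0.04183892]
 [ 0.5         0.          0.8660254 ]]
top
       -70  -60  -50  -40  -30  -20  -10    0   10   20   30   40   50   60   70
   95    .    .    .    .    .    .    .    .    .    .    .    .    .    .    .
   90    .    .    .    .    .    .    .    .    .    .    .    .    .    .    .
   85    .  -18  -17  -19  -18  -18  -17  -17  -18  -19  -19  -19  -17  -19    .
   80    .   -9   -7   -2   -3   -7   -3   -4   -5   -3   -3   -4   -3  -14    .
   75    .   11   10   11   10   10   11   11   11   11   11   11   10   -7    .
   70    .   11   11   10   10   11   12   11   12   11   10   10   11  -15    .
   65    .   11   10   10   10   11   10    9   10   11   11   10   11  -14    .
   60    .   11   10   11   11   11   11   10   11   11   11   11   10  -25    .
   55    .   11    2   -1    0    0    0    0    0    0   -1    0    9  -17    .
   50    .   10    0    0    0    0   -1    0    0    0    0   -1   10  -34    .
   45    .    9   -1    0    0    0    0    0    0    0    0   -1   11  -28    .
   40 
[... 5941 characters left out ...]
10    0    0    5    2  -12  -30  -28  -29  -31    .
  -95  -47  -32  -31  -30  -12   -4    0    0   -3  -13  -27  -32  -31    .    .
 -100  -41  -33  -33  -32  -12   -5   -4   -2   -2  -12  -34  -33  -31    .    .
 -105  -38  -38  -33  -35  -34  -35  -35  -35  -35  -29  -35  -35  -33    .    .
 -110  -49  -40  -40  -42  -39  -40  -38  -38  -37  -41  -39  -40  -39  -41    .
 -115  -50  -48  -48  -48  -51  -48  -48  -50  -49  -46  -48  -48  -46    .    .
 -120    .  -52  -52    .  -52    .  -51  -52  -50  -52  -52  -52  -51    .    .
 -125    .    .    .    .    .    .    .    .    .    .    .    .    .    .    .
 -130    .    .    .    .    .    .    .    .    .    .    .    .    .    .    .
```

```bash
cat >> h.py <<'E'
yaw=np.radians(-4.8);F=(R.from_euler('z',yaw)*R.from_euler('y',-np.pi/6)).as_matrix()
C=np.array([571.15,-126.1,119.5]) # plate-top centre (closed)
def face(x,y,z): return C+F@np.array([x,y,z],float)
def toolR(M,s=1): # tool z=-M z, tool y = s*M x
    z=-M[:,2];y=s*M[:,0];return np.stack([np.cross(y,z),y,z],1)
def rows(p0,R0,p1,R1,n):
    """n equal-ish rows from pose0 to pose1; returns list dp(tool), rot(deg)"""
    rv=R.from_matrix(R0.T@R1).as_rotvec();out=[];Rc=R0.copy();st=R.from_rotvec(rv/n).as_matrix()
    for i in range(n):
        out.append((np.round(Rc.T@((p1-p0)/n),1),np.round(np.degrees(rv)/n,2)));Rc=Rc@st
    return out
def now():
    s=bot.sense();return s,s['ee_pos'],R.from_rotvec(s['orientation']).as_matrix()
def plan(p1,R1,n):
    s,p,Rc=now();print(s['clock'],p.round(1),Rc.round(3).tolist(),'->',p1.round(1))
    for a in rows(p,Rc,p1,R1,n):print(a[0].tolist(),a[1].tolist())
E
python3 - <<'E'
from h import *
s,p,R0=now();print(R0.round(3))
for sg in(1,-1):print(sg,toolR(F,sg).round(3),np.degrees(R.from_matrix(R0.T@toolR(F,sg)).as_rotvec()))
plan(face(-95,0,60),toolR(F,1),24)
plan(face(-95,0,60),toolR(F,-1),24)
E
```

```text
[[-0.967  0.255 -0.001]
 [ 0.255  0.967 -0.002]
 [ 0.    -0.002 -1.   ]]
1 [[ 0.084  0.863  0.498]
 [ 0.996 -0.072 -0.042]
 [ 0.     0.5   -0.866]] [-25.0065486  -20.86660208  78.08591283]
-1 [[-0.084 -0.863  0.498]
 [-0.996  0.072 -0.042]
 [ 0.    -0.5   -0.866]] [ 21.85878647 -26.19558297 -97.39174607]
0.1 [165.5 628.  204.5] [[-0.967, 0.255, -0.001], [0.255, 0.967, -0.002], [0.0, -0.002, -1.0]] -> [ 459.3 -116.7  124. ]
[-19.7, -26.9, 3.4] [-1.04, -0.87, 3.25]
[-21.2, -25.8, 3.2] [-1.04, -0.87, 3.25]
[-22.6, -24.6, 3.1] [-1.04, -0.87, 3.25]
[-23.9, -23.3, 3.0] [-1.04, -0.87, 3.25]
[-25.1, -22.0, 3.0] [-1.04, -0.87, 3.25]
[-26.3, -20.6, 3.0] [-1.04, -0.87, 3.25]
[-27.4, -19.1, 3.0] [-1.04, -0.87, 3.25]
[-28.4, -17.6, 3.1] [-1.04, -0.87, 3.25]
[-29.3, -16.0, 3.2] [-1.04, -0.87, 3.25]
[-30.1, -14.4, 3.4] [-1.04, -0.87, 3.25]
[-30.8, -12.7, 3.6] [-1.04, -0.87, 3.25]
[-31.4, -11.0, 3.9] [-1.04, -0.87, 3.25]
[-31.9, -9.3, 4.2] [-1.04, -0.87, 3.25]
[-32.4, -7.5, 4.5] [-1.04, -0.87, 3.25]
[-32.7, -5.8, 4.9] [-1.04, -0.87, 3.25]
[-32.9, -4.0, 5.3] [-1.04, -0.87, 3.25]
[-33.0, -2.2, 5.7] [-
[... 687 characters left out ...]
.09, -4.06]
[-3.9, -32.2, 8.4] [0.91, -1.09, -4.06]
[-1.5, -32.3, 8.9] [0.91, -1.09, -4.06]
[1.0, -32.1, 9.5] [0.91, -1.09, -4.06]
[3.4, -31.8, 9.9] [0.91, -1.09, -4.06]
[5.8, -31.4, 10.3] [0.91, -1.09, -4.06]
[8.2, -30.7, 10.7] [0.91, -1.09, -4.06]
[10.6, -29.8, 11.0] [0.91, -1.09, -4.06]
[12.9, -28.8, 11.2] [0.91, -1.09, -4.06]
[15.1, -27.7, 11.4] [0.91, -1.09, -4.06]
[17.2, -26.3, 11.6] [0.91, -1.09, -4.06]
[19.3, -24.9, 11.6] [0.91, -1.09, -4.06]
[21.2, -23.2, 11.6] [0.91, -1.09, -4.06]
[23.0, -21.5, 11.5] [0.91, -1.09, -4.06]
[24.7, -19.6, 11.4] [0.91, -1.09, -4.06]
[26.2, -17.6, 11.2] [0.91, -1.09, -4.06]
[27.6, -15.6, 11.0] [0.91, -1.09, -4.06]
[28.8, -13.4, 10.7] [0.91, -1.09, -4.06]
```

{"name": "jog_arm", "arguments": {
  "increments": [
    {"dp": [-44, -38, -12], "rot": [0, 0, 4], "grip": 0},
    {"dp": [-42, -38, -12], "rot": [0, 0, 4], "grip": 0},
    {"dp": [-40, -38, -12], "rot": [0, 0, 4], "grip": 0},
    {"dp": [-38, -38, -12], "rot": [0, 0, 4], "grip": 0},
    {"dp": [-51, -2, 0], "rot": [0, 0, 6], "grip": 0},
    {"dp": [-51, -2, 0], "rot": [0, 0, 6], "grip": 0},
    {"dp": [-51, -2, 0], "rot": [0, 0, 6], "grip": 0},
    {"dp": [-51, -2, 0], "rot": [0, 0, 6], "grip": 0}
  ]
}}

```text
clock: 1.1
ee_pos: [416.6, 292.4, 253.1]
orientation: [-1.45, -2.787, 0.001]
wrist_force: [0.9, 0.2, -0.4]
opening: 17.4
gripper_force: 0.0
```

{"name": "jog_arm", "arguments": {
  "increments": [
    {"dp": [-51, -2, 0], "rot": [0, 0, 6], "grip": 0},
    {"dp": [-51, -2, 0], "rot": [0, 0, 6], "grip": 0},
    {"dp": [-51, -2, 0], "rot": [0, 0, 6], "grip": 0},
    {"dp": [-51, -2, 0], "rot": [0, 0, 6], "grip": 0},
    {"dp": [-51, -2, 0], "rot": [0, 0, 6], "grip": 0},
    {"dp": [-51, -2, 0], "rot": [0, 0, 6], "grip": 0},
    {"dp": [-40, -2, 0], "rot": [0, 0, 5], "grip": 0},
    {"dp": [0, 0, 0], "rot": [0, 0, 0], "grip": 0}
  ]
}}

```text
clock: 2.1
ee_pos: [505.9, -34.7, 253.0]
orientation: [-2.334, -2.102, 0.001]
wrist_force: [0.7, 0.1, 0.2]
opening: 0.4
gripper_force: 0.0
```

Run:
```python
from h import *
plan(face(-95,0,40),toolR(F,1),7)
```

```text
2.1 [505.9 -34.7 253. ] [[0.104, 0.995, -0.001], [0.995, -0.104, 0.0], [0.0, -0.001, -1.0]] -> [ 469.2 -117.5  106.6]
[-12.3, -4.0, 20.9] [-4.29, 0.04, -0.17]
[-12.3, -5.5, 20.5] [-4.29, 0.04, -0.17]
[-12.3, -7.1, 20.1] [-4.29, 0.04, -0.17]
[-12.3, -8.6, 19.5] [-4.29, 0.04, -0.17]
[-12.3, -10.1, 18.8] [-4.29, 0.04, -0.17]
[-12.3, -11.5, 17.9] [-4.29, 0.04, -0.17]
[-12.3, -12.8, 17.0] [-4.29, 0.04, -0.17]
```

{"name": "jog_arm", "arguments": {
  "increments": [
    {"dp": [-12, -4, 21], "rot": [-4.3, 0, -0.2], "grip": 0},
    {"dp": [-12, -6, 20.5], "rot": [-4.3, 0, -0.2], "grip": 0},
    {"dp": [-12, -7, 20], "rot": [-4.3, 0, -0.2], "grip": 0},
    {"dp": [-12, -9, 19.5], "rot": [-4.3, 0, -0.2], "grip": 0},
    {"dp": [-13, -10, 19], "rot": [-4.3, 0, -0.2], "grip": 0},
    {"dp": [-12, -12, 18], "rot": [-4.3, 0, -0.2], "grip": 0},
    {"dp": [-12, -13, 17], "rot": [-4.3, 0, -0.2], "grip": 0},
    {"dp": [0, 0, 0], "rot": [0, 0, 0], "grip": 0}
  ]
}}

```text
clock: 3.1
ee_pos: [466.9, -113.4, 103.9]
orientation: [1.993, 1.845, 0.488]
wrist_force: [0.6, -0.2, 0.4]
opening: 0.3
gripper_force: 0.0
```

Run:
```python
from h import *
plan(face(-95,0,4.5),toolR(F,1),1)
c=cam('scene');save(c,'s3.png',(300,215,450,335),5)
```

```text
3.1 [ 466.9 -113.4  103.9] [[0.078, 0.865, 0.495], [0.997, -0.066, -0.041], [-0.003, 0.497, -0.868]] -> [ 486.9 -119.    75.9]
[-4.0, 3.8, 34.5] [-0.19, -0.02, 0.37]
```

View pics/s3.png

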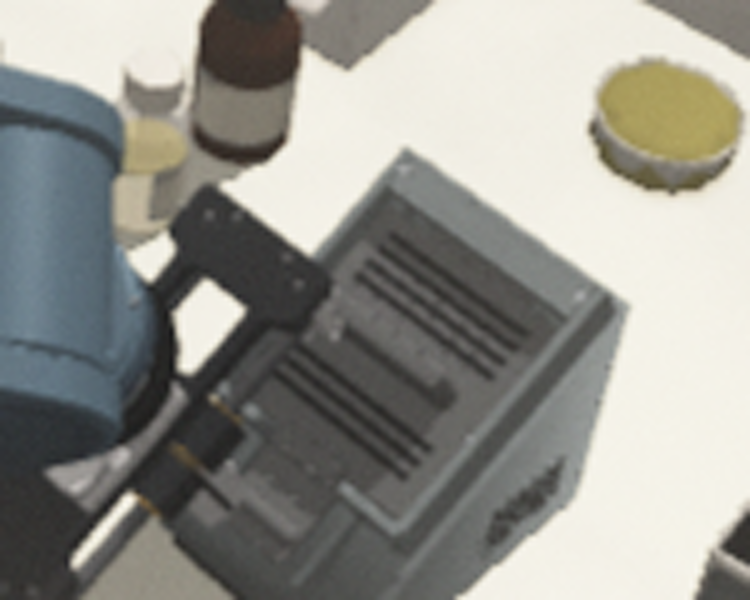

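The fingertips at (225,500) hover just in front of the ridge at (265,500). Next I descend in small steps, watching the force.

{"name": "jog_arm", "arguments": {
  "increments": [
    {"dp": [-4, 4, 14], "rot": [0, 0, 0.3], "grip": 0},
    {"dp": [0, 0, 14], "rot": [0, 0, 0], "grip": 0},
    {"dp": [0, 0, 6], "rot": [0, 0, 0], "grip": 0},
    {"dp": [0, 0, 4], "rot": [0, 0, 0], "grip": 0},
    {"dp": [0, 0, 0], "rot": [0, 0, 0], "grip": 0}
  ]
}}

```text
clock: 3.78
ee_pos: [491.5, -120.6, 76.1]
orientation: [1.992, 1.839, 0.491]
wrist_force: [-1.2, 1.3, 1.4]
opening: 0.2
gripper_force: 0.6
```

{"name": "jog_arm", "arguments": {
  "increments": [
    {"dp": [0, 0, 3], "rot": [0, 0, 0], "grip": 0},
    {"dp": [0, 0, 3], "rot": [0, 0, 0], "grip": 0},
    {"dp": [0, 0, 0], "rot": [0, 0, 0], "grip": 0}
  ]
}}

```text
clock: 4.15
ee_pos: [493.4, -120.7, 70.0]
orientation: [1.994, 1.84, 0.49]
wrist_force: [-6.0, 1.5, 1.9]
opening: 0.7
gripper_force: 2.5
```

Run:
```python
from h import *
s,p,Rc=now();print(((p-C)@F).round(1),(s['wrist_force']@F).round(1),s['wrist_torque'])
```

```text
[-92.2  -1.2  -3.9] [-4.3  1.   4.7] [ 0.07287064  1.07658603 -0.00955063]
```

{"name": "jog_arm", "arguments": {
  "increments": [
    {"dp": [0, 0, 3], "rot": [0, 0, 0], "grip": 0},
    {"dp": [0, 0, 2], "rot": [0, 0, 0], "grip": 0},
    {"dp": [0, 0, 0], "rot": [0, 0, 0], "grip": 0}
  ]
}}

```text
clock: 4.53
ee_pos: [495.6, -120.9, 65.5]
orientation: [1.994, 1.841, 0.489]
wrist_force: [-7.4, 0.4, 2.6]
opening: 0.5
gripper_force: 3.6
```

```bash
cat > look.py <<'E'
from h import *
import sys
s,p,Rc=now();print(s['clock'],((p-C)@F).round(1),(s['wrist_force']@F).round(1))
W=cloud(cam('scene'))[235:355,320:435].reshape(-1,3);L=(W-C)@F
xs=np.arange(-60,61,10)
for x in xs:
    print(x,[('%.1f'%np.nanmedian(L[m,2]) if m.sum() else '.') for y in(-40,-20,0,20,38) for m in[(abs(L[:,0]-x)<5)&(abs(L[:,1]-y)<6)]])
E
python3 look.py
```

```text
4.525 [-92.6  -1.1  -8.9] [-5.1 -0.2  6. ]
-60 ['14.0', '223.7', '8.5', '-6.4', '16.0']
-50 ['13.3', '130.3', '296.3', '104.3', '13.0']
-40 ['12.1', '104.1', '291.0', '121.6', '12.2']
-30 ['11.2', '113.4', '274.7', '128.8', '11.5']
-20 ['93.6', '127.5', '129.1', '129.7', '10.7']
-10 ['96.0', '127.2', '129.6', '130.8', '.']
0 ['13.7', '36.7', '130.0', '129.3', '.']
10 ['7.2', '40.6', '40.8', '37.7', '7.4']
20 ['4.3', '5.0', '4.6', '4.5', '4.4']
30 ['3.2', '4.3', '3.0', '2.8', '2.8']
40 ['1.0', '1.9', '1.7', '2.4', '0.7']
50 ['-0.7', '-0.1', '-0.2', '-0.1', '-0.6']
60 ['-16.1', '3.7', '9.2', '4.8', '-5.9']
```

The cover has sprung up (0.13 rad, lower edge about 14 mm). Now I back off and move over the rib.

{"name": "jog_arm", "arguments": {
  "increments": [
    {"dp": [0, 0, -25], "rot": [0, 0, 0], "grip": 0},
    {"dp": [0, 0, -30], "rot": [0, 0, 0], "grip": 20},
    {"dp": [0, 0, -25], "rot": [0, 0, 0], "grip": 45},
    {"dp": [0, 0, 0], "rot": [0, 0, 0], "grip": 45}
  ]
}}

```text
clock: 5.08
ee_pos: [457.7, -119.0, 138.0]
orientation: [1.989, 1.833, 0.491]
wrist_force: [0.9, 0.2, -0.4]
opening: 26.6
gripper_force: 0.0
```

```bash
cat >> h.py <<'E'
LIP=np.array([59,0,-0.5])
def cover(th,loc,back=0): # world point/orientation of cover-local point (plate-top centre frame), pivoted by th, drawn back
    Ry=R.from_euler('y',th).as_matrix();d=np.array(loc,float)+[-59-back,0,0.5]
    return C+F@(LIP+Ry@d), F@Ry
E
python3 - <<'E'
from h import *
p,M=cover(.13,(0,0,54));plan(p,toolR(M),4)
p2,M=cover(.13,(0,0,6));print(toolR(M).T@(p2-p))
E
```

```text
5.075 [ 457.7 -119.   138. ] [[0.083, 0.86, 0.504], [0.997, -0.068, -0.048], [-0.007, 0.506, -0.863]] -> [ 547.2 -124.1  176.3]
[0.5, 24.2, 3.1] [1.96, 0.08, 0.05]
[0.5, 24.3, 2.2] [1.96, 0.08, 0.05]
[0.6, 24.3, 1.4] [1.96, 0.08, 0.05]
[0.6, 24.3, 0.6] [1.96, 0.08, 0.05]
[ 3.67673304e-15 -1.56499012e-14  4.80000000e+01]
```

{"name": "jog_arm", "arguments": {
  "increments": [
    {"dp": [0.5, 24, 3], "rot": [2, 0, 0], "grip": 45},
    {"dp": [0.5, 24, 2], "rot": [2, 0, 0], "grip": 45},
    {"dp": [0.5, 24.5, 1.5], "rot": [2, 0.2, 0.2], "grip": 45},
    {"dp": [0.5, 24.5, 0.5], "rot": [1.8, 0.2, 0], "grip": 45},
    {"dp": [0, 0, 0], "rot": [0, 0, 0], "grip": 45}
  ]
}}

```text
clock: 5.7
ee_pos: [547.8, -123.3, 173.2]
orientation: [2.083, 1.92, 0.383]
wrist_force: [-1.1, -0.2, -0.9]
opening: 41.8
gripper_force: 0.0
```

Run:
```python
from h import *
p,M=cover(.13,(0,0,6));plan(p,toolR(M),1)
c=cam('scene');save(c,'s4.png',(310,200,450,320),5)
W=cloud(c);L=(W-C)@F@R.from_euler('y',.13).as_matrix()
o=(F.T@(cover(.13,(0,0,0))[0]-C))@R.from_euler('y',.13).as_matrix();L=L-o
m=(abs(L[...,2]-34)<2.5)&(abs(L[...,0])<15)&(abs(L[...,1])<50);print('rib top pts',m.sum(),np.nanmin(L[m],0),np.nanmax(L[m],0),np.nanmean(L[m],0))
```

```text
5.7 [ 547.8 -123.3  173.2] [[0.081, 0.922, 0.379], [0.997, -0.076, -0.027], [0.004, 0.38, -0.925]] -> [ 565.5 -125.6  131.9]
[-1.1, 0.8, 44.9] [-0.22, -0.28, 0.06]
rib top pts 90 [ -6.65640775 -36.23702044  31.53804686] [ 6.03281708 15.0925714  36.01079372] [-0.50861418 -8.93140924 33.41471355]
```

View pics/s4.png

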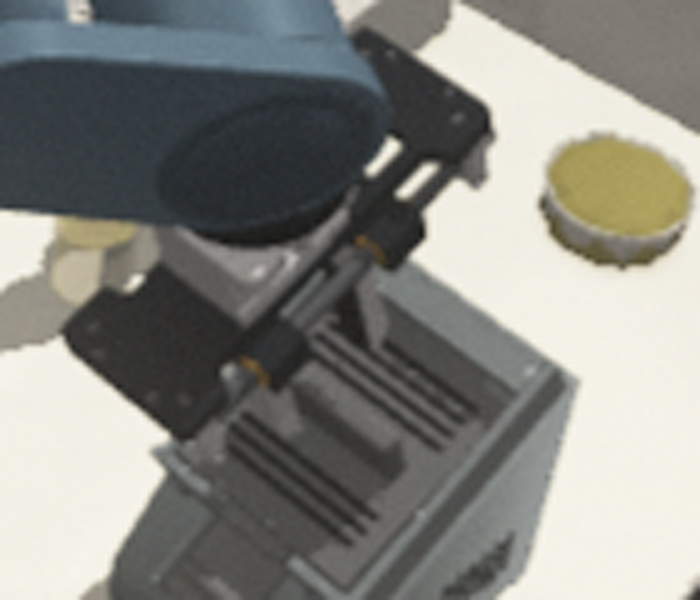

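The fingers straddle the rib (at 345,410), which is centred to within 0.5 mm. I descend and close with moderate force.

{"name": "jog_arm", "arguments": {
  "increments": [
    {"dp": [-1, 1, 16], "rot": [-0.2, -0.2, 0], "grip": 45},
    {"dp": [0, 0, 16], "rot": [0, 0, 0], "grip": 40},
    {"dp": [0, 0, 11], "rot": [0, 0, 0], "grip": 35},
    {"dp": [0, 0, 0], "rot": [0, 0, 0], "grip": 25},
    {"dp": [0, 0, 0], "rot": [0, 0, 0], "grip": 5},
    {"dp": [0, 0, 0], "rot": [0, 0, 0], "grip": 5}
  ],
  "grip_force": 25
}}

```text
clock: 6.5
ee_pos: [563.6, -125.7, 134.7]
orientation: [2.081, 1.914, 0.382]
wrist_force: [0.8, 0.6, 0.5]
opening: 11.7
gripper_force: 25.0
```

```bash
cat > sw.py <<'E'
from h import *
import sys
# relative swing about lip from present pose; th0 present tilt
th0,th1,n,back=float(sys.argv[1]),float(sys.argv[2]),int(sys.argv[3]),float(sys.argv[4])
s,p,Rc=now();print(s['clock'],s['opening'],s['gripper_force'],(s['wrist_force']@F).round(1))
lp=C+F@LIP;q,M=cover(th0,(0,0,7));print('offset tool',(toolR(M).T@(p-q)).round(1),np.degrees(R.from_matrix(Rc.T@toolR(M)).as_rotvec()).round(2))
st=R.from_rotvec(F[:,1]*(th1-th0)/n).as_matrix();r=q-lp
for i in range(n):
    r2=st@r;Rt=Rc;d=Rt.T@(r2-r);R2=st@Rc;print(d.round(1),np.degrees(R.from_matrix(Rc.T@R2).as_rotvec()).round(2));r,Rc=r2,R2
E
python3 sw.py .13 .48 10 0
```

```text
6.5 11.719528661098668 24.99701589345932 [0.8 0.6 0. ]
offset tool [-0.2 -0.7 -2.3] [-0.   -0.04 -0.01]
[ 0.   0.3 -2.1] [ 2.01 -0.    0.  ]
[ 0.   0.3 -2.1] [ 2.01 -0.    0.  ]
[ 0.   0.3 -2.1] [ 2.01 -0.    0.  ]
[ 0.   0.3 -2.1] [ 2.01 -0.    0.  ]
[ 0.   0.3 -2.1] [ 2.01 -0.    0.  ]
[ 0.   0.3 -2.1] [ 2.01 -0.    0.  ]
[ 0.   0.3 -2.1] [ 2.01 -0.    0.  ]
[ 0.   0.3 -2.1] [ 2.01 -0.    0.  ]
[ 0.   0.3 -2.1] [ 2.01 -0.    0.  ]
[ 0.   0.3 -2.1] [ 2.01 -0.    0.  ]
```

{"name": "jog_arm", "arguments": {
  "increments": [
    {"dp": [0, 0.3, -2.1], "rot": [2, 0, 0], "grip": 5},
    {"dp": [0, 0.3, -2.1], "rot": [2, 0, 0], "grip": 5},
    {"dp": [0, 0.3, -2.1], "rot": [2, 0, 0], "grip": 5},
    {"dp": [0, 0.3, -2.1], "rot": [2, 0, 0], "grip": 5},
    {"dp": [0, 0, 0], "rot": [0, 0, 0], "grip": 5}
  ]
}}

```text
clock: 7.12
ee_pos: [562.2, -125.5, 142.9]
orientation: [2.167, 1.993, 0.255]
wrist_force: [0.1, -0.2, -2.0]
opening: 11.9
gripper_force: 25.0
```

{"name": "jog_arm", "arguments": {
  "increments": [
    {"dp": [0, 0.3, -2.1], "rot": [2, 0, 0], "grip": 5},
    {"dp": [0, 0.3, -2.1], "rot": [2, 0, 0], "grip": 5},
    {"dp": [0, 0.3, -2.1], "rot": [2, 0, 0], "grip": 5},
    {"dp": [0, 0.3, -2.1], "rot": [2, 0, 0], "grip": 5},
    {"dp": [0, 0, 0], "rot": [0, 0, 0], "grip": 5}
  ]
}}

```text
clock: 7.75
ee_pos: [561.5, -125.4, 150.9]
orientation: [2.249, 2.069, 0.12]
wrist_force: [-0.6, 0.1, -1.6]
opening: 11.6
gripper_force: 25.0
```

{"name": "jog_arm", "arguments": {
  "increments": [
    {"dp": [0, 0.3, -2.1], "rot": [2, 0, 0], "grip": 5},
    {"dp": [0, 0.3, -2.1], "rot": [2, 0, 0], "grip": 5},
    {"dp": [0, 0, 0], "rot": [0, 0, 0], "grip": 5}
  ]
}}

```text
clock: 8.12
ee_pos: [561.5, -125.4, 155.0]
orientation: [2.288, 2.105, 0.048]
wrist_force: [-0.5, 0.3, -1.7]
opening: 12.1
gripper_force: 25.0
```

```bash
python3 sw.py .48 .5 1 0;python3 - <<'E'
from h import *
c=cam('scene');save(c,'s5.png',(310,200,450,320),5)
E
```

```text
8.125 12.083492454769548 24.996679723262787 [-1.3  0.2 -1.2]
offset tool [-0.1 -1.6 -1.6] [ 0.06 -0.06  0.02]
[ 0.   0.2 -1.2] [1.15 0.   0.  ]
```

View pics/s5.png

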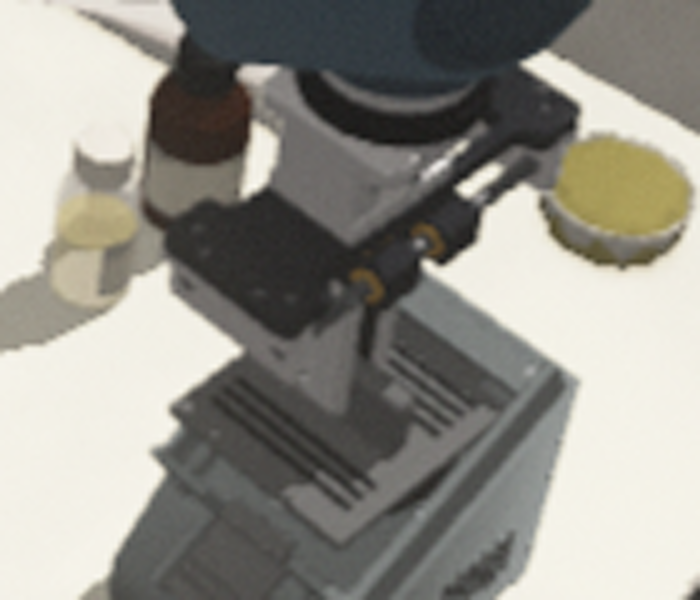

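The cover is swung nearly level with its lower edge (350,530) clear of the wall and forces near 1.7 N. Now I draw it out along -x.

{"name": "jog_arm", "arguments": {
  "increments": [
    {"dp": [0, -3, 0], "rot": [0, 0, 0], "grip": 5},
    {"dp": [0, -4, 0], "rot": [0, 0, 0], "grip": 5},
    {"dp": [0, -5, 0], "rot": [0, 0, 0], "grip": 5},
    {"dp": [0, 0, 0], "rot": [0, 0, 0], "grip": 5}
  ]
}}

```text
clock: 8.68
ee_pos: [549.1, -124.3, 154.5]
orientation: [2.289, 2.105, 0.047]
wrist_force: [0.6, 0.2, -2.4]
opening: 11.7
gripper_force: 25.0
```

{"name": "jog_arm", "arguments": {
  "increments": [
    {"dp": [0, -5, 0], "rot": [0, 0, 0], "grip": 5},
    {"dp": [0, -6, 0], "rot": [0, 0, 0], "grip": 5},
    {"dp": [0, -8, 0], "rot": [0, 0, 0], "grip": 5},
    {"dp": [0, 0, 0], "rot": [0, 0, 0], "grip": 5}
  ]
}}

```text
clock: 9.18
ee_pos: [530.0, -122.7, 153.6]
orientation: [2.289, 2.105, 0.047]
wrist_force: [-0.3, -0.6, -1.0]
opening: 11.9
gripper_force: 25.0
```

Run:
```python
from h import *
s,p,Rc=now()
M=R.from_euler('z',2.45,degrees=True).as_matrix()
plan(p+[-10,0,85],Rc,3)
r=rows(p+np.array([-10,0,85]),Rc,np.array([589,295,235.]),toolR(M),11)
for a in r:print(a[0].tolist(),a[1].tolist())
```

```text
9.175 [ 530.  -122.7  153.6] [[0.084, 0.996, 0.043], [0.996, -0.084, -0.003], [0.001, 0.043, -0.999]] -> [ 520.  -122.7  238.6]
[-0.2, -2.1, -28.5] [0.0, 0.0, 0.0]
[-0.2, -2.1, -28.5] [0.0, 0.0, 0.0]
[-0.2, -2.1, -28.5] [0.0, 0.0, 0.0]
[38.4, 3.1, 0.5] [0.23, 0.01, -0.66]
[38.3, 3.5, 0.5] [0.23, 0.01, -0.66]
[38.3, 3.9, 0.5] [0.23, 0.01, -0.66]
[38.2, 4.4, 0.5] [0.23, 0.01, -0.66]
[38.2, 4.8, 0.5] [0.23, 0.01, -0.66]
[38.1, 5.3, 0.5] [0.23, 0.01, -0.66]
[38.1, 5.7, 0.4] [0.23, 0.01, -0.66]
[38.0, 6.1, 0.4] [0.23, 0.01, -0.66]
[37.9, 6.6, 0.4] [0.23, 0.01, -0.66]
[37.8, 7.0, 0.4] [0.23, 0.01, -0.66]
[37.8, 7.5, 0.4] [0.23, 0.01, -0.66]
```

{"name": "jog_arm", "arguments": {
  "increments": [
    {"dp": [0, -2, -15], "rot": [0, 0, 0], "grip": 5},
    {"dp": [0, -3, -30], "rot": [0, 0, 0], "grip": 5},
    {"dp": [0, -2, -25], "rot": [0, 0, 0], "grip": 5},
    {"dp": [0, 0, -15], "rot": [0, 0, 0], "grip": 5},
    {"dp": [20, 2, 0], "rot": [0.2, 0, -0.6], "grip": 5},
    {"dp": [38, 3, 0], "rot": [0.2, 0, -0.6], "grip": 5},
    {"dp": [38, 4, 0.5], "rot": [0.2, 0, -0.6], "grip": 5},
    {"dp": [38, 4, 0.5], "rot": [0.2, 0, -0.6], "grip": 5}
  ]
}}

```text
clock: 10.18
ee_pos: [541.8, 12.0, 238.1]
orientation: [2.251, 2.16, 0.031]
wrist_force: [0.3, -0.4, -1.8]
opening: 11.9
gripper_force: 25.0
```

{"name": "jog_arm", "arguments": {
  "increments": [
    {"dp": [38, 5, 0], "rot": [0.2, 0, -0.6], "grip": 5},
    {"dp": [38, 5, 0], "rot": [0.2, 0, -0.6], "grip": 5},
    {"dp": [38, 5, 0], "rot": [0.2, 0, -0.6], "grip": 5},
    {"dp": [38, 6, 0], "rot": [0.2, 0, -0.6], "grip": 5},
    {"dp": [38, 6, 0], "rot": [0.2, 0, -0.6], "grip": 5},
    {"dp": [38, 6, 0], "rot": [0.2, 0, -0.6], "grip": 5},
    {"dp": [38, 7, 0], "rot": [0.2, 0, -0.6], "grip": 5},
    {"dp": [0, 0, 0], "rot": [0, 0, 0], "grip": 5}
  ]
}}

```text
clock: 11.18
ee_pos: [584.2, 278.4, 238.0]
orientation: [2.179, 2.256, 0.003]
wrist_force: [0.0, -1.1, -0.3]
opening: 11.7
gripper_force: 25.0
```

Run:
```python
from h import *
s,p,Rc=now()
M=R.from_euler('z',2.45,degrees=True).as_matrix();T=toolR(M)
plan(np.array([589,295,45.]),T,6);print(s['opening'],s['gripper_force'])
c=cam('scene');save(c,'s6.png',(190,110,340,270),3.7)
```

```text
11.175 [584.2 278.4 238. ] [[-0.035, 0.999, 0.005], [0.999, 0.035, -0.002], [-0.002, 0.005, -1.0]] -> [589. 295.  45.]
[2.8, 0.7, 32.2] [0.04, 0.02, -0.08]
[2.8, 0.8, 32.2] [0.04, 0.02, -0.08]
[2.8, 0.8, 32.2] [0.04, 0.02, -0.08]
[2.8, 0.8, 32.2] [0.04, 0.02, -0.08]
[2.7, 0.9, 32.2] [0.04, 0.02, -0.08]
[2.7, 0.9, 32.2] [0.04, 0.02, -0.08]
11.713221839728867 24.996743202209473
```

View pics/s6.png

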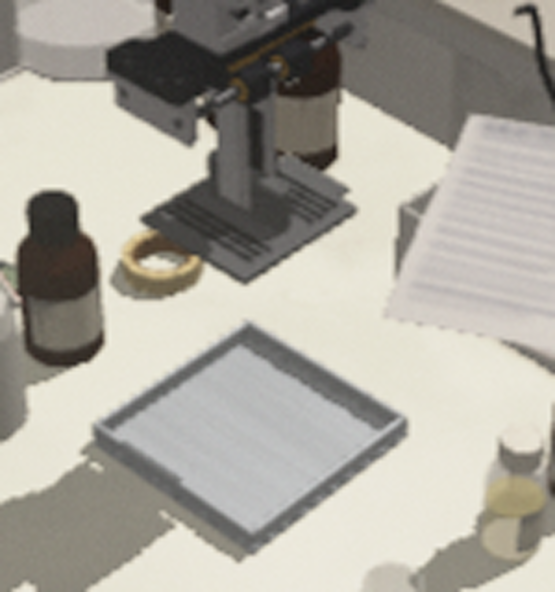

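The cover (250,225) is held level, tongue to the rear, above the tray (250,440). I lower it.

{"name": "jog_arm", "arguments": {
  "increments": [
    {"dp": [3, 1, 20], "rot": [0, 0, 0], "grip": 5},
    {"dp": [3, 1, 40], "rot": [0.2, 0.1, -0.2], "grip": 5},
    {"dp": [4, 1, 45], "rot": [0, 0, -0.2], "grip": 5},
    {"dp": [4, 1, 45], "rot": [0, 0, 0], "grip": 5},
    {"dp": [3, 1, 30], "rot": [0, 0, 0], "grip": 5},
    {"dp": [0, 0, 13], "rot": [0, 0, 0], "grip": 5},
    {"dp": [0, 0, 10], "rot": [0, 0, 0], "grip": 5},
    {"dp": [0, 0, 0], "rot": [0, 0, 0], "grip": 5}
  ]
}}

```text
clock: 12.22
ee_pos: [589.5, 293.2, 35.4]
orientation: [2.178, 2.262, 0.002]
wrist_force: [-0.4, 0.2, -1.1]
opening: 11.9
gripper_force: 25.0
```

{"name": "jog_arm", "arguments": {
  "increments": [
    {"dp": [0, 0, 6], "rot": [0, 0, 0], "grip": 5},
    {"dp": [0, 0, 3], "rot": [0, 0, 0], "grip": 5},
    {"dp": [0, 0, 2], "rot": [0, 0, 0], "grip": 5},
    {"dp": [0, 0, 0], "rot": [0, 0, 0], "grip": 5}
  ]
}}

```text
clock: 12.72
ee_pos: [589.3, 293.6, 24.2]
orientation: [2.177, 2.263, 0.002]
wrist_force: [0.2, -0.2, -1.4]
opening: 11.9
gripper_force: 25.0
```

{"name": "jog_arm", "arguments": {
  "increments": [
    {"dp": [0, 0, 1.5], "rot": [0, 0, 0], "grip": 5},
    {"dp": [0, 0, 1], "rot": [0, 0, 0], "grip": 5},
    {"dp": [0, 0, 0], "rot": [0, 0, 0], "grip": 5}
  ]
}}

```text
clock: 13.1
ee_pos: [589.3, 293.5, 21.7]
orientation: [2.177, 2.263, 0.001]
wrist_force: [0.7, -0.3, -1.4]
opening: 11.7
gripper_force: 25.0
```

{"name": "jog_arm", "arguments": {
  "increments": [
    {"dp": [0, 0, 1], "rot": [0, 0, 0], "grip": 5},
    {"dp": [0, 0, 0], "rot": [0, 0, 0], "grip": 5}
  ]
}}

```text
clock: 13.35
ee_pos: [589.3, 293.5, 20.7]
orientation: [2.177, 2.263, 0.002]
wrist_force: [-0.1, -0.9, -1.9]
opening: 11.9
gripper_force: 25.0
```

{"name": "jog_arm", "arguments": {
  "increments": [
    {"dp": [0, 0, 1], "rot": [0, 0, 0], "grip": 5},
    {"dp": [0, 0, 0], "rot": [0, 0, 0], "grip": 5}
  ]
}}

```text
clock: 13.6
ee_pos: [589.5, 293.6, 20.1]
orientation: [2.177, 2.263, 0.002]
wrist_force: [0.3, 0.1, 0.4]
opening: 11.4
gripper_force: 25.0
```

{"name": "jog_arm", "arguments": {
  "increments": [
    {"dp": [0, 0, 1], "rot": [0, 0, 0], "grip": 5},
    {"dp": [0, 0, 0], "rot": [0, 0, 0], "grip": 5}
  ]
}}

```text
clock: 13.85
ee_pos: [589.5, 293.6, 20.0]
orientation: [2.177, 2.263, 0.001]
wrist_force: [-3.5, -1.3, 6.6]
opening: 11.6
gripper_force: 25.0
```

Contact made; I release and retreat upward.

{"name": "jog_arm", "arguments": {
  "increments": [
    {"dp": [0, 0, -0.7], "rot": [0, 0, 0], "grip": 5},
    {"dp": [0, 0, 0], "rot": [0, 0, 0], "grip": 20},
    {"dp": [0, 0, 0], "rot": [0, 0, 0], "grip": 35},
    {"dp": [0, 0, 0], "rot": [0, 0, 0], "grip": 40},
    {"dp": [0, 0, -15], "rot": [0, 0, 0], "grip": 40},
    {"dp": [0, 0, -35], "rot": [0, 0, 0], "grip": 40},
    {"dp": [0, 0, -50], "rot": [0, 0, 0], "grip": 40},
    {"dp": [0, 0, -60], "rot": [0, 0, 0], "grip": 40}
  ]
}}

```text
clock: 14.85
ee_pos: [588.5, 293.3, 181.2]
orientation: [2.178, 2.263, 0.0]
wrist_force: [0.2, -0.7, 1.1]
opening: 37.7
gripper_force: 0.0
```

{"name": "jog_arm", "arguments": {
  "increments": [
    {"dp": [0, -20, -50], "rot": [0, 0, 0], "grip": 40},
    {"dp": [-10, -50, 0], "rot": [0, 0, 0], "grip": 40},
    {"dp": [-20, -50, 0], "rot": [0, 0, 0], "grip": 40},
    {"dp": [0, 0, 0], "rot": [0, 0, 0], "grip": 40}
  ]
}}

```text
clock: 15.35
ee_pos: [467.1, 258.2, 229.3]
orientation: [2.177, 2.264, 0.001]
wrist_force: [-0.3, 0.4, 0.9]
opening: 37.7
gripper_force: 0.0
```

Run:
```python
from h import *
c=cam('scene');save(c,'s7.png',(150,110,440,360),2.4);W=cloud(c)
s=bot.sense();print(s['clock'],s['ee_pos'],s['wrist_force'])
m=(abs(W[...,0]-591)<75)&(abs(W[...,1]-294)<75)&(W[...,2]>8)&(W[...,2]<18)
Q=W[m];print(m.sum(),Q.mean(0),cv2.minAreaRect(Q[:,:2].astype(np.float32)),np.linalg.svd(Q-Q.mean(0),full_matrices=False)[2][2])
```

```text
15.4 [469.37988483 258.76939844 230.27131998] [0.91163321 0.45441662 0.54138186]
750 [585.2506185  288.89580805  10.89978307] ((593.9703979492188, 296.8883361816406), (143.1322784423828, 151.30490112304688), 2.974829912185669) [-0.0044173   0.00446491 -0.99998028]
```

View pics/s7.png

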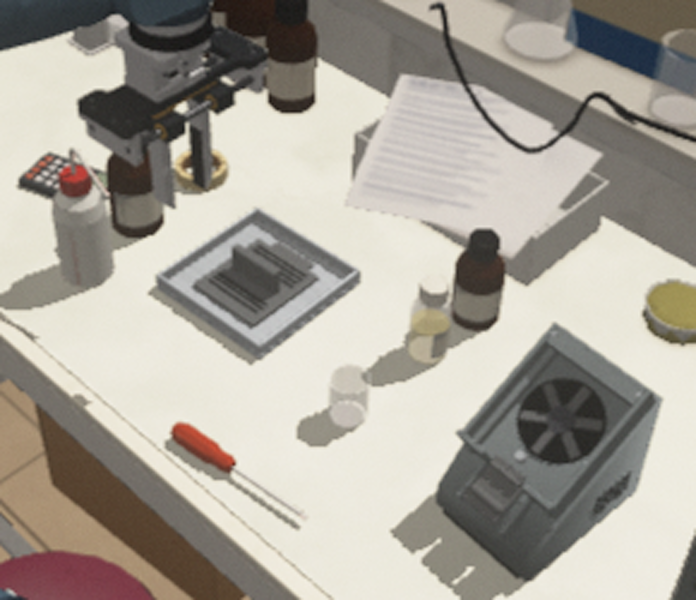

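The cover lies flat in the tray (258,282) with its rib up, and the fan is exposed (560,420). The bottles and beaker have not moved, and the gripper is clear. I hand the job in.

```bash
python3 -c "
from bench import bot
print(bot.sign_off())"
```

```text
the job is handed in; nothing more can be done
None
```

The vent cover was released, swung up, drawn out and laid flat in the tray with its rib up; the bottles and beaker were left where they stood, and the job was handed in at about 15 s of the 48 s allowed.

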